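# Load a reagent jar into the feed chute of the bench feeder

### The arm

A 6-joint arm with a two-finger parallel gripper is mounted at the origin on a cart in front of the work surface, level with it; the furniture and walls round the work are solid. World frame = base frame: x ahead of the robot, y to its left, z up, the work surface at z = 0. Lengths are in m, angles in degrees, forces in N, time in s.
With the tool pointing down it reaches from about 0.275 to 0.85 m from the base axis. Payload 5.2 kg.
Tool frame: the origin (TCP) lies midway between the tips of the shut fingers; the grasp point (between the pads) lies 19 mm behind it; z points along the fingers, y is the direction in which the jaws open and shut (so a half turn about z gives the same grasp; the last joint's range is limited). The gripper opens to 85 mm and grips with 20 to 120 N. Pads are 22 mm wide; open, the fingers measure 114 mm over their backs; the gripper's body (76 mm by 85 mm) begins 54 mm behind the grasp point. The pads swing forward as they close: fully open they stand 13 mm farther back than shut.
Start: joints at [-80.317, 14.817, 87.949, -0, 77.235, -11.62], TCP at [0.2, -0.512, 0.231] pointing down, gripper open.
Joint ranges: [-179.93, 179.93], [-52.35, 119.4], [10.71, 147.94], [-69.91, 249.91], [12.55, 155.21], [-178.61, 178.61]. Speed limits (degrees/s): [147.25, 147.25, 180, 180, 180, 180].

### API

Orientations are given as a 3x3 rotation matrix whose columns are the frame's x, y, z axes.
In Python, from plant import readout, cams, workorder gives the robot as it stands. The module is installed in compiled form; this text tells all that it offers.
- The arm moves only by the tool step_arm, never from a script. Its argument "commands" is a list of rows, each a list of 3 entries, a list of its own where there are three numbers: the shift along the tool's x, y, z normalised to -1 to 1, where 1 is 0.075 m, then the turn, a rotation vector about the tool's x, y, z normalised to -1 to 1, where 1 is 180 degrees, then the gripper's target within -1 to 1 (fully open at 1, half-way at 0, shut at -1). In form: [[[x, y, z], [ax, ay, az], jaw], ...]. A call has 1 to 12 rows; each row shifts and turns the pose as measured when the row begins, along the tool's axes as they then stand; what a row does not reach is not made up. A row lasts 1/12 s, in which the tool goes at most 41.7 mm and 7.16 degrees, less where a joint would pass 70% of its speed; a pose out of reach is approached as far as the arm can. A call with a number of a shift or a turn outside -1 to 1 is refused whole. A call with a gripper value outside its range is refused whole. The fingers move at their own pace and stop on an object; the grip force is fixed at half the most. Time passes only in rows, so rows that do not move let the fingers close. It gives the time, the measured TCP pose, the force and the opening at its end, in the units of the state.
- readout.state(): the state, without advancing time (a new reading comes with each control period).
- cams.capture(name): name is "scene" or "top" or "wrist"; returns a dict with "image" (384x512x3 uint8, red, green, blue), "camera_matrix" (3x3 intrinsics, pixels), "view" (4x4, takes a point from world to camera coordinates); the wrist camera has in their place "tool_from_camera" (4x4, takes a point from camera to tool coordinates, whose origin is the TCP and whose axes are the flange's). Camera axes: x right, y down, z forward; pixel columns grow to the right and rows downward; lengths in m; the calibration is good to about 2 mm. A picture is of the moment at which its call begins: read the wrist's pose just before it. There is no depth.
- workorder.finish_job(): hands the job in, once; it reports no verdict.
The state is a dict: "time_s": time; "joint_pos": joint angles; "dq": joint speeds; "tau": joint torques, N m; "tool_pos": TCP position; "ee_rot": TCP orientation; "ft_force": force on the tool from outside, world axes, zero at the start; "torque": the same for the moment, N m; "grip_width": finger opening in m.
Only numpy, scipy, OpenCV 4.12 (cv2) and the standard library are available. Lean on these libraries where they do the work, as an engineer would, in place of code of your own. Each camera call takes 0.05 s, during which the arm holds its last target. There are 200 camera calls.

### The job

Stand the short, wide amber jar with the white screw cap upright on the upper end of the sloped metal chute and let go of it. Then push it from behind, gently, down the chute and between the two spring rollers until it is fully home against the sprung stop plate and stays there held by the rollers; do not force the stop plate to the end of its travel, do not strike the chute, and leave everything else on the bench where it is.

Things in the scene. Friction and masses are not known exactly. Their poses are not given: they have to be found in the camera images.
- jar: Amber glass jar, white screw cap, round: glass body 45 mm in diameter up to 46 mm height, cap 42 mm in diameter, 55 mm high over all, 0.07 to 0.13 kg. Origin: centre of its underside; z up through the cap. It is the widest of three capped bottles standing on the bench to the right of the chute; the three swap places.
- bottle_a: Bystander: slim amber bottle with black cap, 27 mm in diameter, 61 mm high. Origin: centre of its underside.
- bottle_b: Bystander: slim amber bottle with white cap, 25 mm in diameter, 59 mm high. Origin: centre of its underside.
- flask: Bystander: square white bottle, 50x43x87 mm, behind. Origin: centre of its underside.
- tape: Bystander: roll of tape lying flat, 92 mm in diameter, 48 mm high. Origin: centre of its underside.
- slide_carton: Bystander: small carton 78x28x20 mm. Origin: centre of its underside.
- chute: Fixed metal chute on a base plate 300x100x8 mm. Origin: on the table under the chute's middle; z vertical, x level and along the chute, pointing DOWNHILL. The flat floor is 280 mm long (x -140 to +140 mm), open at both ends, 52 mm wide between the side rails, and falls 10 degrees (0.1745 rad): its height is 60 mm - 0.176*x.
- load_spot (a point): Point on the chute floor's middle line, 90 mm uphill of the middle (chute x = -90 mm, 76 mm above the table): where to stand the jar (30 mm more or less along the chute is fine). Friction keeps it there without sliding. Push it 14 to 22 mm above the floor, along the slope; higher pushes may tip it.
- rail_top (a point): Top edge of the left side rail (chute y = +29 mm) at chute x = 0. The rails are 6 mm thick and stand 10 mm above the floor. An escapement block straddles them, clamped at a setting that is NOT measured: its roller line lies anywhere from chute x = 0 to +60 mm. Its side cheeks begin 16 mm uphill of that line, stand 66 mm apart and reach 40 mm above the floor.
- low_end (a point): Lower end of the chute floor, middle line (chute x = +138 mm). Uphill of it sits the block's pair of upright rollers, 12 mm in diameter, 12 to 36 mm above the floor, 34 mm clear between them, each springing outwards. Pushing the jar in between takes about 5 to 9 N, falling off as the jar's middle passes them; then they hold it from behind.
- stop_plate (a joint): Sprung stop plate of the block, 40 mm wide, 12 to 36 mm above the floor, square to the chute, its face 31 mm downhill of the roller line. Value in m: 0 free, grows as the jar presses it, 2.2 N per mm, end of travel 0.008. With the jar home and let go the rollers keep it in by 0.0015 to 0.002. A push on the jar of about 16 N reaches 0.0075, which is too far; 11 N is safe.

How it is judged (in metres and radians):
On the way:
1. the jar stands upright and let go on the upper part of the chute floor (x of jar in the frame of chute between -0.125 and -0.045 m and y of jar in the frame of chute between -0.012 and 0.012 m and z of jar in the frame of chute between 0.062 and 0.092 m and angle between jar's own z axis and vertical below 0.27 rad and contact force between the fingers and jar below 0.1 N), for 0.2 s.
At the end, for the whole second after the job is handed in: The jar stands on the chute floor (its axis within 0.27 rad of vertical, within 10 mm of the chute's middle line), between rollers and stop, keeps the stop plate pressed in by more than 1 mm, and is at rest and let go (value of joint stop_plate between 0.001 and 0.0075 m and x of jar in the frame of chute between -0.005 and 0.1 m and y of jar in the frame of chute between -0.01 and 0.01 m and z of jar in the frame of chute between 0.03 and 0.075 m and angle between jar's own z axis and vertical below 0.27 rad and linear speed of jar below 0.01 m/s and contact force between the fingers and jar below 0.1 N); the robot touches nothing.
It fails at once if the stop plate is forced to the end of its travel (pressed in more than 7.5 mm) (value of joint stop_plate above 0.0075 m).
It fails at once if the fingers strike or press the chute with more than 25 N (contact force between the fingers and chute above 25 N).
It fails at once if the jar is tipped over (tilted more than 0.7 rad) (angle between jar's own z axis and vertical above 0.7 rad).
It fails at once if a bystander is moved more than 30 mm (distance of any of bottle_a, bottle_b, flask, tape, slide_carton from where it was at the start of the episode above 0.03 m).
It also fails if it takes over 64 s, if anything falls off the work surface, if the arm or the gripper's body presses on something with over 40 N, if the wrist force passes 120 N, or if a joint passes its speed limit or range.

## Working session

There is one attempt and no reset: what is moved stays moved. The work goes in short steps, Python scripts to look and compute and a tool call to move; the robot and the scene stay as the last step left them, time stands still between calls to the robot, and variables do not carry over. Pictures are saved under pics/ and viewed, about 8 in all and at most 12, crops included, and the job is handed in when it is done.

Besides the shell and the picture viewer there is one more tool, called in YAML: its name, and indented under it one key for each argument. step_arm: Moves the arm, as the interface text tells. Scaled input: -1 to 1 covers 0.075 m each way for a shift and 180 degrees each way for a turn. Its arguments: {"type":"object","properties":{"commands":{"type":"array","items":{"type":"array"}}},"required":["commands"]}

```bash
mkdir -p pics; python3 - <<'E'
from plant import readout,cams
import cv2,numpy as np,pickle
s=readout.state();print({k:np.round(v,4).tolist() for k,v in s.items()})
d={}
for n in("scene","top"):
    c=cams.capture(n);d[n]=c;cv2.imwrite(f"pics/{n}0.png",c["image"][...,::-1]);print(n,c["camera_matrix"],c["view"])
pickle.dump(d,open("c0.pkl","wb"))
a=np.vstack([cv2.resize(d[n]["image"],(512,384)) for n in d])
cv2.imwrite("pics/both0.png",np.hstack([d["scene"]["image"],d["top"]["image"]])[:,:, ::-1])
E
```

```text
{'time_s': 0.0, 'joint_pos': [-80.3181, 14.86, 88.0122, -0.0003, 77.2319, -11.6187], 'dq': [0.0014, 0.0574, -0.0019, 0.0409, -0.0176, 0.0099], 'tau': [-0.0001, -44.6037, -29.0564, -0.0002, 0.0114, 0.0], 'tool_pos': [0.1997, -0.5119, 0.2305], 'ee_rot': [[0.9317, 0.3633, -0.0003], [0.3633, -0.9317, 0.0018], [0.0004, -0.0018, -1.0]], 'ft_force': [0.4541, -0.1874, -0.5417], 'torque': [-0.0024, 0.02, -0.0191], 'grip_width': 0.0851}
scene [[414.64042539   0.         255.66569328]
 [  0.         414.64042539 190.2532637 ]
 [  0.           0.           1.        ]] [[ 0.51190061 -0.85897766 -0.01073076 -0.32450286]
 [-0.3761482  -0.21289707 -0.90176902  0.27265011]
 [ 0.7723149   0.46565247 -0.43208504  0.80438789]
 [ 0.          0.          0.          1.        ]]
top [[475.52982422   0.         257.55144104]
 [  0.         475.52982422 198.0160903 ]
 [  0.           0.           1.        ]] [[-0.00564581 -0.99992608 -0.01076811 -0.02219822]
 [-0.98217231  0.0075683  -0.18783046  0.55652647]
 [ 0.18789807  0.00951568 -0.98214244  1.51116119]
 [ 0.          0.          0.          1.        ]]
```

View pics/top0.png

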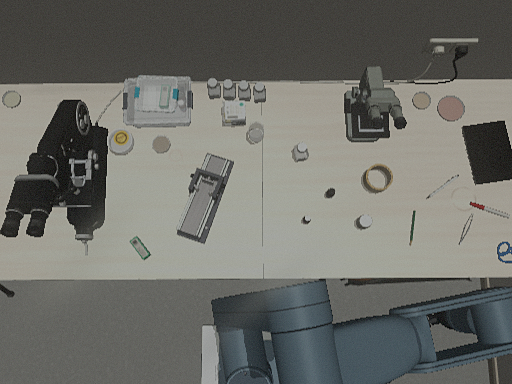

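View pics/scene0.png

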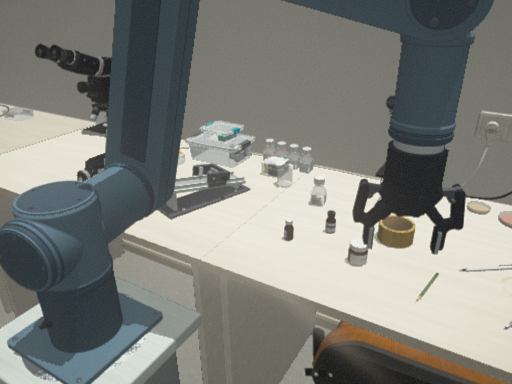

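```bash
python3 - <<'E'
import cv2,numpy as np
t=cv2.imread("pics/top0.png");s=cv2.imread("pics/scene0.png")
a=cv2.resize(t[145:245,160:250],None,fx=5,fy=5,interpolation=cv2.INTER_CUBIC)  # 450x500
b=cv2.resize(t[200:240,345:385],(250,250),interpolation=cv2.INTER_CUBIC)
c=cv2.resize(s[150:215,150:250],(345,250),interpolation=cv2.INTER_CUBIC)
r=np.zeros((500,345,3),np.uint8);r[:250,:250]=b;r[250:]=c[:250]
cv2.imwrite("pics/crop1.png",np.hstack([a,r]))
E
```

```text
(no output)
```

View pics/crop1.png

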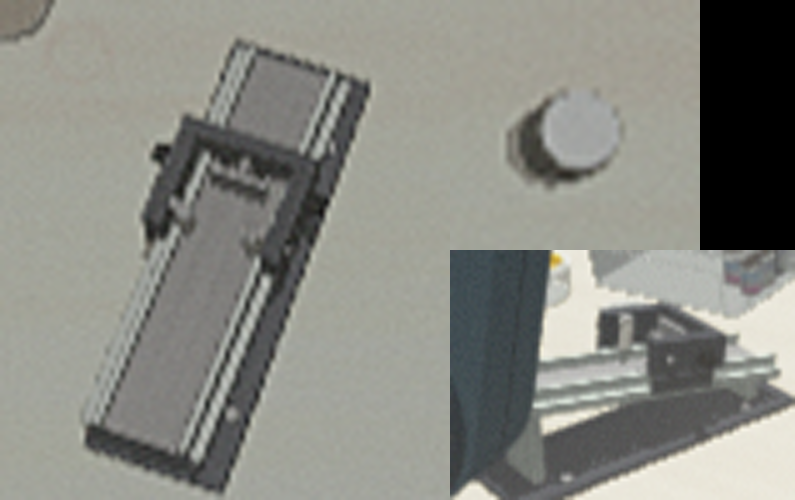

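```bash
cat > h.py <<'E'
import numpy as np
def ray(K,V,u,v):
    R=V[:3,:3];o=-R.T@V[:3,3];d=R.T@np.linalg.inv(K)@np.array([u,v,1.]);return o,d
def onz(K,V,u,v,z):
    o,d=ray(K,V,u,v);return o+d*(z-o[2])/d[2]
def wristview(c,s):
    T=np.eye(4);T[:3,:3]=s["ee_rot"];T[:3,3]=s["tool_pos"];return np.linalg.inv(T@c["tool_from_camera"])
def proj(K,V,p):
    q=K@(V[:3,:3]@np.asarray(p)+V[:3,3]);return q[:2]/q[2]
E
python3 - <<'E'
import pickle,numpy as np
from h import *
d=pickle.load(open("c0.pkl","rb"));c=d["top"];K,V=c["camera_matrix"],c["view"]
print("cam",-V[:3,:3].T@V[:3,3])
f=lambda x,y,z:onz(K,V,x/5+159.6,y/5+144.6,z).round(4)
print("jar",onz(K,V,365.8-.4,220.8-.4,.055))
up=[f(85,428,.0845),f(200,468,.0845)];lo=[f(238,42,.045),f(350,80,.045)]
print("upper end",up,"lower",lo)
print("plate right edge",f(370,85,.008),f(222,492,.008))
m0=np.mean(up,0);m1=np.mean(lo,0);print(m0,m1,m1-m0,np.degrees(np.arctan2(*(m1-m0)[1::-1])))
# jar via scene: cap blob around (359,245)
c=d["scene"];print("jar scene",onz(c["camera_matrix"],c["view"],359,243,.055))
E
```

```text
cam [ 0.26253529 -0.04078827  1.58846912]
jar [ 0.47923636 -0.37561098  0.055     ]
upper end [array([0.4479, 0.2322, 0.0845]), array([0.4219, 0.1584, 0.0845])] lower [array([0.7136, 0.143 , 0.045 ]), array([0.6864, 0.0673, 0.045 ])]
plate right edge [0.6929 0.0561 0.008 ] [0.4139 0.1536 0.008 ]
[0.4349 0.1953 0.0845] [0.7     0.10515 0.045  ] [ 0.2651  -0.09015 -0.0395 ] -18.781132899103664
jar scene [ 0.47694424 -0.37669376  0.055     ]
```

step_arm:
  commands:
    - [[0.51, -0.043, 0], [0, 0, 0], 1]
    - [[0.51, -0.043, 0], [0, 0, 0], 1]
    - [[0.51, -0.043, 0], [0, 0, 0], 1]
    - [[0.51, -0.043, 0], [0, 0, 0], 1]
    - [[0.51, -0.043, 0], [0, 0, 0], 1]
    - [[0.51, -0.043, 0], [0, 0, 0], 1]
    - [[0.51, -0.043, 0], [0, 0, 0], 1]
    - [[0.51, -0.043, 0], [0, 0, 0], 1]
    - [[0, 0, 0], [0, 0, 0], 1]

```text
time_s: 0.85
tool_pos: [0.4835, -0.3723, 0.2251]
ee_rot: [[0.936, 0.353, -0.004], [0.353, -0.936, 0.008], [-0.001, -0.009, -1.0]]
ft_force: [-0.1, -0.9, 0.4]
grip_width: 0.0855
```

```bash
python3 - <<'E'
from plant import readout,cams
import cv2,numpy as np,pickle
s=readout.state();c=cams.capture("wrist");pickle.dump((s,c),open("w1.pkl","wb"));cv2.imwrite("pics/w1.png",c["image"][...,::-1])
print(s["tool_pos"],s["ee_rot"],c["camera_matrix"],c["tool_from_camera"])
E
```

```text
[ 0.48353826 -0.37234592  0.22506657] [[ 0.93554402  0.35318229 -0.00443484]
 [ 0.35320766 -0.93551064  0.00801208]
 [-0.00131912 -0.00906207 -0.99995807]] [[322.52734876   0.         256.05151076]
 [  0.         322.52734876 192.98457584]
 [  0.           0.           1.        ]] [[-4.11735385e-04 -9.48475570e-01 -3.16850002e-01  8.05037222e-02]
 [ 9.99999792e-01 -2.33052906e-04 -6.01831500e-04 -1.97936160e-04]
 [ 4.96979661e-04 -3.16850184e-01  9.48475468e-01 -1.42563506e-01]
 [ 0.00000000e+00  0.00000000e+00  0.00000000e+00  1.00000000e+00]]
```

View pics/w1.png

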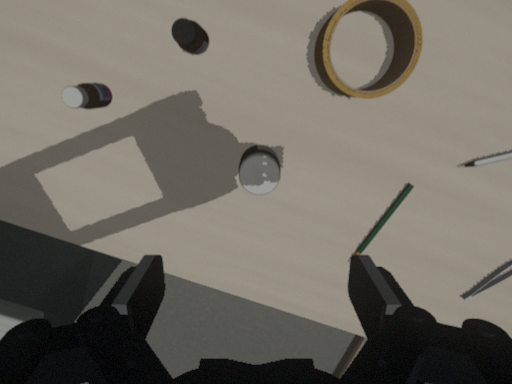

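```bash
python3 - <<'E'
import pickle,numpy as np,cv2
from h import *
s,c=pickle.load(open("w1.pkl","rb"));K=c["camera_matrix"];V=wristview(c,s)
g=cv2.cvtColor(c["image"],cv2.COLOR_RGB2HSV)
roi=np.zeros(g.shape[:2],np.uint8);roi[140:205,225:295]=1
m=((g[...,2]>60)&(g[...,1]<45)&(roi>0)).astype(np.uint8)
for r in range(146,204,6): print(r,[tuple(g[r,x]) [1:] for x in range(230,292,6)])
print(onz(K,V,259.5,176,.055), onz(K,V,239.5,176,.055), onz(K,V,280,176,.055),onz(K,V,259.5,156,.055),onz(K,V,259.5,195.5,.055))
E
```

```text
146 [(np.uint8(34), np.uint8(98)), (np.uint8(32), np.uint8(96)), (np.uint8(35), np.uint8(101)), (np.uint8(36), np.uint8(98)), (np.uint8(39), np.uint8(39)), (np.uint8(24), np.uint8(65)), (np.uint8(25), np.uint8(82)), (np.uint8(33), np.uint8(115)), (np.uint8(32), np.uint8(110)), (np.uint8(32), np.uint8(142)), (np.uint8(33), np.uint8(148))]
152 [(np.uint8(31), np.uint8(98)), (np.uint8(31), np.uint8(98)), (np.uint8(38), np.uint8(94)), (np.uint8(74), np.uint8(31)), (np.uint8(41), np.uint8(37)), (np.uint8(43), np.uint8(47)), (np.uint8(74), np.uint8(38)), (np.uint8(17), np.uint8(60)), (np.uint8(29), np.uint8(97)), (np.uint8(34), np.uint8(149)), (np.uint8(32), np.uint8(151))]
158 [(np.uint8(29), np.uint8(97)), (np.uint8(26), np.uint8(97)), (np.uint8(60), np.uint8(30)), (np.uint8(12), np.uint8(87)), (np.uint8(10), np.uint8(105)), (np.uint8(12), np.uint8(106)), (np.uint8(9), np.uint8(108)), (np.uint8(19), np.uint8(67)), (np.uint8(28), np.uint8(83)), (np.uint8(32), np.uint8(152)), (np.uint8(34), np.uint8(151))]
164 [(np.uint8(36), np.uint8(98)), (np.uint8(34), np.uint8(97)), (np.uint8(12), np.u
[... 1809 characters left out ...]
t8(138)), (np.uint8(28), np.uint8(144)), (np.uint8(30), np.uint8(153)), (np.uint8(32), np.uint8(153)), (np.uint8(32), np.uint8(151)), (np.uint8(28), np.uint8(153))]
200 [(np.uint8(32), np.uint8(152)), (np.uint8(30), np.uint8(152)), (np.uint8(29), np.uint8(152)), (np.uint8(32), np.uint8(153)), (np.uint8(29), np.uint8(148)), (np.uint8(29), np.uint8(149)), (np.uint8(30), np.uint8(152)), (np.uint8(30), np.uint8(151)), (np.uint8(30), np.uint8(152)), (np.uint8(32), np.uint8(151)), (np.uint8(30), np.uint8(153))]
[ 0.47830587 -0.3759601   0.055     ] [ 0.47116574 -0.35717499  0.055     ] [ 0.48561541 -0.39519089  0.055     ] [ 0.49737003 -0.36869766  0.055     ] [ 0.45895258 -0.38333268  0.055     ]
```

step_arm:
  commands:
    - [[-0.08, 0.02, 0.2], [-0.003, 0, 0], 1]
    - [[0, 0, 0.5], [0, 0, 0], 1]
    - [[0, 0, 0.5], [0, 0, 0], 1]
    - [[0, 0, 0.5], [0, 0, 0], 1]
    - [[0, 0, 0.3], [0, 0, 0], 1]
    - [[0, 0, 0.05], [0, 0, 0], 1]

```text
time_s: 1.4
tool_pos: [0.4728, -0.3816, 0.0684]
ee_rot: [[0.935, 0.355, -0.002], [0.355, -0.935, -0.009], [-0.005, 0.008, -1.0]]
ft_force: [-0.4, -0.2, -0.8]
grip_width: 0.0853
```

step_arm:
  commands:
    - [[0.09, -0.045, 0], [0.002, 0.001, 0], 1]
    - [[0, 0, 0.2], [0, 0, 0], 1]
    - [[0, 0, 0.2], [0, 0, 0], 1]
    - [[0, 0, 0.1], [0, 0, 0], 1]
    - [[0, 0, 0], [0, 0, 0], 1]

```text
time_s: 1.82
tool_pos: [0.4771, -0.3789, 0.0336]
ee_rot: [[0.936, 0.351, 0.0], [0.351, -0.936, -0.003], [-0.001, 0.003, -1.0]]
ft_force: [0.3, -0.2, -0.7]
grip_width: 0.0852
```

step_arm:
  commands:
    - [[0.03, -0.035, 0.15], [0.001, 0, 0], 1]
    - [[0, 0, 0.13], [0, 0, 0], 1]
    - [[0, 0, 0.03], [0, 0, 0], 1]
    - [[0, 0, 0], [0, 0, 0], 1]

```text
time_s: 2.15
tool_pos: [0.4805, -0.3778, 0.0129]
ee_rot: [[0.936, 0.351, 0.004], [0.351, -0.936, -0.005], [0.002, 0.006, -1.0]]
ft_force: [-0.5, 0.2, 0.9]
grip_width: 0.0853
```

step_arm:
  commands:
    - [[-0.02, 0.01, 0], [0, 0, 0], -1]
    - [[0, 0, 0], [0, 0, 0], -1]
    - [[0, 0, 0], [0, 0, 0], -1]
    - [[0, 0, 0], [0, 0, 0], -1]
    - [[0, 0, 0], [0, 0, 0], -1]
    - [[0, 0, 0], [0, 0, 0], -1]
    - [[0, 0, 0], [0, 0, 0], -1]
    - [[0, 0, 0], [0, 0, 0], -1]
    - [[0, 0, 0], [0, 0, 0], -1]

```text
time_s: 2.9
tool_pos: [0.4799, -0.3799, 0.0147]
ee_rot: [[0.936, 0.351, 0.005], [0.351, -0.936, -0.007], [0.003, 0.008, -1.0]]
ft_force: [-0.1, 0.3, -0.8]
grip_width: 0.0436
```

step_arm:
  commands:
    - [[0, 0, -0.2], [0, 0, 0], -1]
    - [[0, 0, -0.5], [0, 0, 0], -1]
    - [[0, 0, -0.5], [0, 0, 0], -1]
    - [[0, 0, -0.5], [0, 0, 0], -1]
    - [[0, 0, -0.5], [0, 0, 0], -1]
    - [[0.1, -0.2, -0.2], [0, 0, 0], -1]
    - [[0.22, -0.46, -0.1], [0, 0, 0], -1]
    - [[0.22, -0.46, -0.1], [0, 0, 0], -1]
    - [[0.22, -0.46, -0.1], [0, 0, 0], -1]
    - [[0.22, -0.46, -0.1], [0, 0, 0], -1]
    - [[0.22, -0.46, -0.1], [0, 0, 0], -1]
    - [[0.22, -0.46, -0.1], [0, 0, 0], -1]

```text
time_s: 3.9
tool_pos: [0.4994, -0.1318, 0.2456]
ee_rot: [[0.941, 0.338, 0.002], [0.338, -0.941, -0.004], [0.0, 0.004, -1.0]]
ft_force: [0.9, 0.6, -0.4]
grip_width: 0.0434
```

step_arm:
  commands:
    - [[0.22, -0.46, -0.1], [0, 0, 0], -1]
    - [[0.22, -0.46, -0.1], [0, 0, 0], -1]
    - [[0.22, -0.46, -0.1], [0, 0, 0], -1]
    - [[0.22, -0.46, 0], [0, 0, 0], -1]
    - [[0.22, -0.46, 0], [0, 0, 0], -1]
    - [[0.1, -0.2, 0], [0, 0, 0.036], -1]
    - [[0, 0, 0], [0, 0, 0.038], -1]
    - [[0, 0, 0], [0, 0, 0.038], -1]
    - [[0, 0, 0], [0, 0, 0.038], -1]
    - [[0, 0, 0], [0, 0, 0.038], -1]
    - [[0, 0, 0], [0, 0, 0.03], -1]
    - [[0, 0, 0], [0, 0, 0], -1]

```text
time_s: 4.9
tool_pos: [0.5175, 0.0975, 0.2709]
ee_rot: [[0.936, -0.352, 0.006], [-0.352, -0.936, -0.0], [0.006, -0.002, -1.0]]
ft_force: [-0.1, -0.5, -0.2]
grip_width: 0.0437
```

```bash
python3 - <<'E'
from plant import readout,cams
import cv2,numpy as np,pickle
s=readout.state();c=cams.capture("wrist");pickle.dump((s,c),open("w2.pkl","wb"));cv2.imwrite("pics/w2.png",cv2.resize(c["image"][...,::-1],(768,576),interpolation=cv2.INTER_CUBIC))
print(s["time_s"],s["tool_pos"],s["ee_rot"],s["grip_width"],s["joint_pos"])
E
```

```text
4.9 [0.5174506  0.09750501 0.2708741 ] [[ 9.36151982e-01 -3.51541825e-01  6.14915706e-03]
 [-3.51546597e-01 -9.36170330e-01 -3.22394354e-04]
 [ 5.86999349e-03 -1.85990513e-03 -9.99981042e-01]] 0.04366944949381456 [-1.46937035e+00  1.07861834e+01  8.75888322e+01 -9.54185164e-03
  8.12723037e+01  1.09114048e+02]
```

View pics/w2.png

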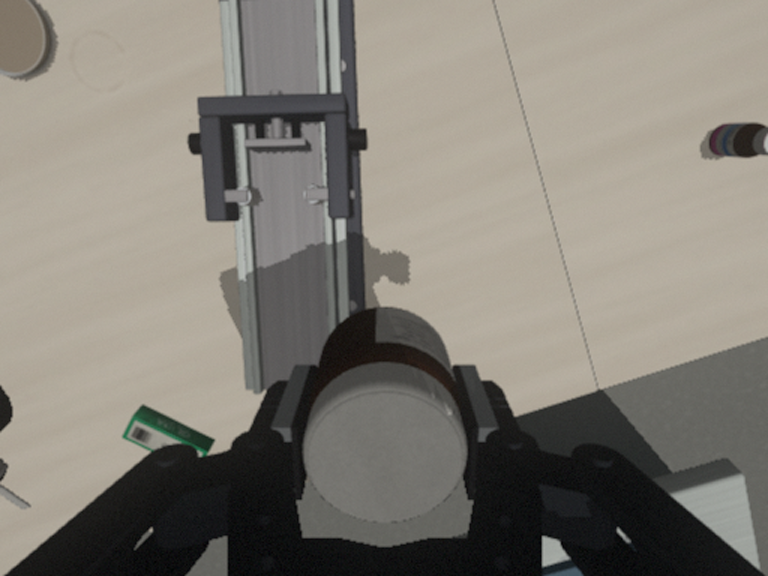

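```bash
python3 - <<'E'
import pickle,numpy as np,cv2
s,c=pickle.load(open("w2.pkl","rb"));g=cv2.cvtColor(c["image"],cv2.COLOR_RGB2GRAY)
for r in (10,30,50,160,200,240):
    print(r,135,' '.join(map(str,g[r,135:185])),'|190',' '.join(map(str,g[r,200:245])))
E
python3 - <<'E'
import cv2
im=cv2.imread("pics/w2.png")
E
python3 -c "
import pickle,cv2
s,c=pickle.load(open('w2.pkl','rb'));cv2.imwrite('pics/w2c.png',cv2.resize(c['image'][55:155,120:250,::-1],None,fx=6,fy=6,interpolation=cv2.INTER_CUBIC))"
```

```text
10 135 168 167 166 168 167 167 168 168 167 167 168 160 155 162 166 167 170 162 158 165 166 170 157 113 62 83 113 127 126 126 129 133 133 129 126 129 127 130 129 130 129 128 127 131 127 129 127 129 129 131 |190 129 130 130 131 131 131 132 133 132 121 128 159 167 171 165 129 66 63 110 156 166 170 172 174 168 125 72 78 77 76 78 80 82 75 67 64 124 166 165 166 167 166 167 166 166
30 135 167 167 168 169 168 171 169 169 169 170 169 170 157 149 159 162 168 173 163 157 164 168 171 164 124 69 75 108 129 128 125 129 133 134 131 126 128 128 131 130 130 129 132 129 129 127 130 130 129 130 |190 131 131 129 130 133 132 133 131 132 133 120 136 166 170 172 167 124 60 71 122 162 167 170 173 177 166 119 74 79 75 77 80 80 82 77 68 89 141 171 170 170 171 170 169 169
50 135 165 167 167 167 166 165 166 167 167 166 165 167 166 166 159 152 164 168 173 170 161 158 169 171 167 132 79 67 102 130 128 127 129 134 135 132 128 127 129 128 130 129 130 127 130 131 129 129 129 132 |190 130 132 131 133 132 132 131 131 131 133 133 131 148 170 171 173 162 120 62 88 141 167 170 175 179 178 150 101 76 77 79 80 81 80 79 76 
[... 389 characters left out ...]
5 52 49 57 93 111 113
200 135 171 172 172 173 173 174 174 175 173 173 174 173 174 174 161 134 113 112 112 112 112 112 112 112 111 112 117 118 119 112 101 108 110 115 105 80 64 73 87 90 88 90 91 89 90 91 90 91 92 90 |190 90 90 89 89 89 87 90 92 92 89 90 91 87 88 90 90 93 89 93 106 108 112 103 78 54 83 116 120 119 119 121 112 84 65 71 66 53 48 50 50 47 46 41 74 104
240 135 170 171 170 170 170 169 170 170 169 170 170 171 169 169 171 168 168 170 168 169 169 169 171 169 169 168 165 141 110 117 120 120 115 107 110 114 113 91 63 68 81 90 89 90 93 92 93 94 91 91 |190 92 93 90 90 91 88 88 92 92 94 89 92 77 42 20 24 25 24 19 16 18 19 23 19 24 20 19 20 19 22 25 21 17 20 23 19 21 23 22 24 26 22 26 23 24
```

View pics/w2c.png

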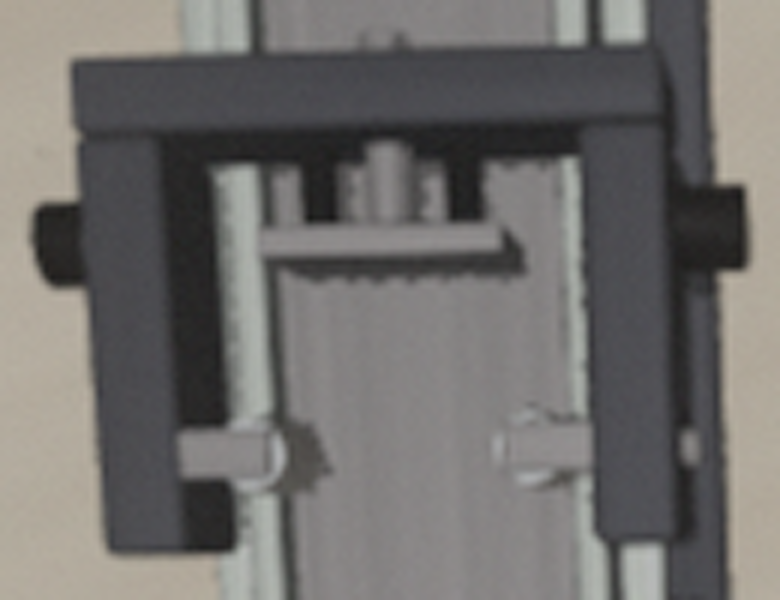

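```bash
cat > fit.py <<'E'
import pickle,numpy as np
from h import *
s,c=pickle.load(open("w2.pkl","rb"));K=c["camera_matrix"];V=wristview(c,s)
rows=[10,30,50,160,200];L=[158.,159.1,160.2,167.1,169.8];R=[210,211,212,216.9,218.7]
C=np.array([.5685,.151]);yaw=np.radians(-19)
def cast(u,v,h):
    x=np.array([np.cos(yaw),np.sin(yaw)]);o,d=ray(K,V,u,v)
    # z = .06+h-.1763*x.(p-C)
    t=(.06+h-.1763*(x@(o[:2]-C))-o[2])/(d[2]+.1763*(x@d[:2]));return o+t*d
for k in range(4):
    l=np.array([cast(u,v,.01) for u,v in zip(L,rows)]);r=np.array([cast(u,v,.01) for u,v in zip(R,rows)])
    m=(l+r)/2;p=np.polyfit(m[:,0],m[:,1],1);yaw=np.arctan(p[0])
    n=np.array([-np.sin(yaw),np.cos(yaw)]);C=C+n*(n@(m.mean(0)[:2]-C))
    end=cast(247/1.5,391/1.5,.01)
ax=np.array([np.cos(yaw),np.sin(yaw)])
print("yaw",np.degrees(yaw),"C",C,"width",np.linalg.norm((l-r)[:,:2],axis=1))
ch=lambda p:(ax@(p[:2]-C),n@(p[:2]-C),p[2])
for nm,u,v,h in(("roller",185.1,130.8,.036),("stop",183.9,97.5,.036),("cheekL",120+147/6,55+550/6,.04),("cheekR",120+638/6,55+540/6,.04),("uphill end L",254/1.5,391/1.5,.01)):
    print(nm,np.round(ch(cast(u-.3,v-.3,h)),4))
E
python3 fit.py
```

```text
yaw -19.070594279643068 C [0.56893718 0.15226459] width [0.05245003 0.05278236 0.05312024 0.05352559 0.0534937 ]
roller [0.0105 0.0003 0.0941]
stop [ 0.0417 -0.0004  0.0887]
cheekL [-0.003   0.04    0.1005]
cheekR [-0.0035 -0.0401  0.1006]
uphill end L [-0.1332  0.032   0.0935]
```

```bash
cat > go.py <<'E'
import sys,numpy as np
from scipy.spatial.transform import Rotation as Ro
from plant import readout
# target in chute frame: x (my frame), y, height of TCP above floor along normal, tilt deg of tool about chute y relative to floor normal (+ = hand leans uphill)
C=np.array([.56894,.15226]);yaw=np.radians(-19.07)
ax=np.array([np.cos(yaw),np.sin(yaw),0]);ny=np.array([-np.sin(yaw),np.cos(yaw),0])
a=np.radians(10);nrm=ax*np.sin(a)+np.array([0,0,np.cos(a)]);sl=np.cross(ny,nrm)  # sl = downslope unit
O=np.array([*C,.06])
def pose(u,y,h,lean):
    b=np.radians(lean);z=-(nrm*np.cos(b)-sl*np.sin(b));yy=-ny
    return O+sl*u/1+ny*y+nrm*h, np.column_stack([np.cross(yy,z),yy,z])
def now():
    s=readout.state();p=np.array(s["tool_pos"])-O
    return s,(p@sl,p@ny,p@nrm)
if __name__=="__main__":
    s,q=now();R=np.array(s["ee_rot"]);T,RT=pose(*map(float,sys.argv[1:5]))
    print("t",round(s["time_s"],2),"now slope u,y,h",np.round(q,4),"F slope",np.round([np.dot(s["ft_force"],v) for v in(sl,ny,nrm)],2),"w",round(s["grip_width"],4))
    print("shift",np.round(R.T@(T-s["tool_pos"])/.075,3),"turn",np.round(Ro.from_matrix(R.T@RT).as_rotvec()/np.pi,4))
E
python3 go.py -0.088 0 0.07 0
```

```text
t 4.95 now slope u,y,h [-0.0669 -0.0686  0.2023] F slope [ 0.26  0.09 -0.9 ] w 0.0434
shift [-0.612 -0.899  1.686] turn [-0.0012 -0.0574 -0.0069]
```

step_arm:
  commands:
    - [[-0.1, -0.15, 0.14], [0, 0, 0], -1]
    - [[-0.1, -0.15, 0.2], [0, 0, 0], -1]
    - [[-0.1, -0.15, 0.2], [0, 0, 0], -1]
    - [[-0.1, -0.15, 0.2], [0, 0, 0], -1]
    - [[-0.1, -0.15, 0.2], [0, 0, 0], -1]
    - [[-0.1, -0.15, 0.2], [0, 0, 0], -1]
    - [[0, 0, 0], [0, -0.019, -0.003], -1]
    - [[0, 0, 0], [0, -0.019, -0.002], -1]
    - [[0, 0, 0], [0, -0.019, -0.002], -1]
    - [[0, 0, 0], [0, 0, 0], -1]

```text
time_s: 5.78
tool_pos: [0.4962, 0.1791, 0.1816]
ee_rot: [[0.942, -0.291, -0.169], [-0.285, -0.957, 0.057], [-0.178, -0.005, -0.984]]
ft_force: [0.5, -0.2, -0.7]
grip_width: 0.0436
```

```bash
python3 go.py -0.088 0 0.04 0
```

```text
t 5.78 now slope u,y,h [-0.0974  0.0016  0.1063] F slope [ 0.69 -0.06 -0.63] w 0.0436
shift [0.129 0.025 0.884] turn [0.0005 0.0015 0.0121]
```

step_arm:
  commands:
    - [[0.06, 0.01, 0.2], [0, 0.001, 0.012], -1]
    - [[0.06, 0.01, 0.25], [0, 0, 0], -1]
    - [[0, 0, 0.25], [0, 0, 0], -1]
    - [[0, 0, 0.15], [0, 0, 0], -1]
    - [[0, 0, 0.02], [0, 0, 0], -1]
    - [[0, 0, 0], [0, 0, 0], -1]

```text
time_s: 6.28
tool_pos: [0.4956, 0.1774, 0.1139]
ee_rot: [[0.936, -0.317, -0.155], [-0.313, -0.948, 0.053], [-0.163, -0.001, -0.987]]
ft_force: [0.1, -0.7, -0.1]
grip_width: 0.0436
```

```bash
python3 go.py -0.088 0 0.02 0
```

```text
t 6.28 now slope u,y,h [-0.0857 -0.0002  0.0396] F slope [ 0.32 -0.6  -0.07] w 0.0436
shift [-0.033 -0.004  0.262] turn [ 0.0001 -0.0033  0.0032]
```

step_arm:
  commands:
    - [[-0.02, 0, 0.13], [0, -0.002, 0.003], -1]
    - [[0, 0, 0.08], [0, 0, 0], -1]
    - [[0, 0, 0.02], [0, 0, 0], -1]
    - [[0, 0, 0], [0, 0, 0], -1]

```text
time_s: 6.62
tool_pos: [0.4924, 0.179, 0.098]
ee_rot: [[0.933, -0.325, -0.155], [-0.32, -0.946, 0.055], [-0.165, -0.002, -0.986]]
ft_force: [0.1, -0.5, -0.5]
grip_width: 0.0439
```

```bash
python3 - <<'E'
from plant import readout,cams
import cv2,numpy as np
c=cams.capture("wrist")["image"][...,::-1];d=cams.capture("scene")["image"][150:220,100:260,::-1]
cv2.imwrite("pics/w3.png",np.vstack([cv2.resize(c[0:384,100:400],(448,573))[:573]]) if 0 else np.hstack([cv2.resize(c[130:384,130:380],(375,381)),cv2.resize(d,(420,184))[[min(i,183) for i in range(381)]]]))
E
python3 go.py -0.088 0 0.0147 0
```

```text
t 6.72 now slope u,y,h [-0.0862  0.0004  0.0238] F slope [ 0.56 -0.03 -2.01] w 0.0437
shift [-0.026  0.006  0.121] turn [-0.0005 -0.003   0.0007]
```

View pics/w3.png

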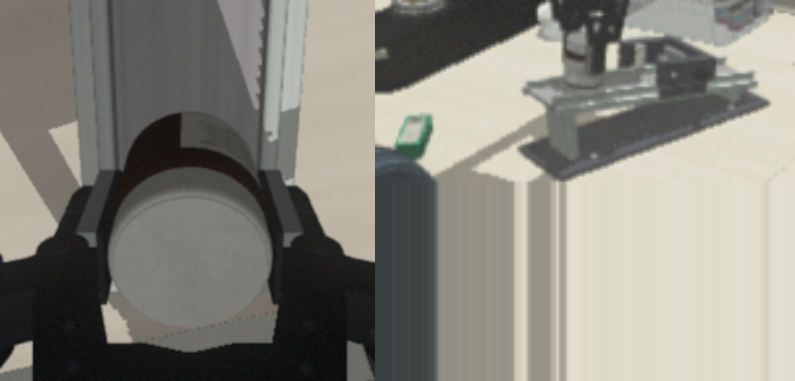

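step_arm:
  commands:
    - [[-0.01, 0, 0.03], [0, -0.002, 0], -1]
    - [[0, 0, 0.03], [0, 0, 0], -1]
    - [[0, 0, 0.02], [0, 0, 0], -1]
    - [[0, 0, 0], [0, 0, 0], -1]

```text
time_s: 7.05
tool_pos: [0.4921, 0.1797, 0.0932]
ee_rot: [[0.932, -0.325, -0.159], [-0.32, -0.946, 0.058], [-0.169, -0.003, -0.986]]
ft_force: [-0.6, -0.3, -1.1]
grip_width: 0.0438
```

```bash
python3 go.py -0.088 0 0.0147 0
```

```text
t 7.05 now slope u,y,h [-0.0861  0.0008  0.0185] F slope [-0.26 -0.53 -1.18] w 0.0438
shift [-0.026  0.011  0.051] turn [-0.0008 -0.0016  0.0008]
```

step_arm:
  commands:
    - [[0, 0.01, 0.02], [0, -0.001, 0], -1]
    - [[0, 0, 0.01], [0, 0, 0], -1]
    - [[0, 0, 0], [0, 0, 0], -1]

```text
time_s: 7.3
tool_pos: [0.4916, 0.1791, 0.0907]
ee_rot: [[0.932, -0.325, -0.162], [-0.319, -0.946, 0.059], [-0.172, -0.003, -0.985]]
ft_force: [0.3, -0.4, -1.2]
grip_width: 0.0434
```

```bash
python3 go.py -0.088 0 0.0147 0
```

```text
t 7.3 now slope u,y,h [-0.086   0.      0.0161] F slope [ 0.65 -0.22 -1.14] w 0.0434
shift [-0.027  0.001  0.018] turn [-0.0009 -0.0005  0.0008]
```

step_arm:
  commands:
    - [[0, 0, 0.013], [0, 0, 0], -1]
    - [[0, 0, 0.008], [0, 0, 0], -1]
    - [[0, 0, 0], [0, 0, 0], -1]

```text
time_s: 7.55
tool_pos: [0.4914, 0.1791, 0.089]
ee_rot: [[0.932, -0.325, -0.162], [-0.32, -0.946, 0.059], [-0.172, -0.003, -0.985]]
ft_force: [0.0, 0.8, -1.4]
grip_width: 0.0433
```

```bash
python3 go.py -0.088 0 0.0147 0
```

```text
t 7.55 now slope u,y,h [-0.0859  0.      0.0143] F slope [ 0.    0.79 -1.47] w 0.0433
shift [-0.028  0.    -0.005] turn [-0.0009 -0.0005  0.0008]
```

step_arm:
  commands:
    - [[0, 0, 0.013], [0, 0, 0], -1]
    - [[0, 0, 0.005], [0, 0, 0], -1]
    - [[0, 0, 0], [0, 0, 0], -1]

```text
time_s: 7.8
tool_pos: [0.4917, 0.1791, 0.0892]
ee_rot: [[0.932, -0.325, -0.16], [-0.319, -0.946, 0.059], [-0.17, -0.004, -0.985]]
ft_force: [0.4, 0.3, -1.1]
grip_width: 0.0434
```

```bash
python3 go.py -0.088 0 0.0147 0
```

```text
t 7.8 now slope u,y,h [-0.0856  0.0002  0.0145] F slope [ 0.49  0.39 -1.01] w 0.0434
shift [-0.032  0.002 -0.003] turn [-0.001  -0.001   0.0008]
```

step_arm:
  commands:
    - [[0, 0, 0.02], [0, 0, 0], -1]
    - [[0, 0, 0.01], [0, 0, 0], -1]
    - [[0, 0, 0.01], [0, 0, 0], -1]

```text
time_s: 8.05
tool_pos: [0.4918, 0.1792, 0.0889]
ee_rot: [[0.933, -0.324, -0.158], [-0.319, -0.946, 0.058], [-0.169, -0.004, -0.986]]
ft_force: [-0.6, -0.6, 5.4]
grip_width: 0.0434
```

```bash
python3 go.py -0.088 0 0.0147 0
```

```text
t 8.05 now slope u,y,h [-0.0854  0.0002  0.0143] F slope [-1.24 -0.77  5.22] w 0.0434
shift [-0.034  0.003 -0.006] turn [-0.0011 -0.0016  0.001 ]
```

step_arm:
  commands:
    - [[0, 0, 0], [0, 0, 0], 0.3]
    - [[0, 0, 0], [0, 0, 0], 1]
    - [[0, 0, 0], [0, 0, 0], 1]
    - [[0, 0, 0], [0, 0, 0], 1]
    - [[0, 0, 0], [0, 0, 0], 1]
    - [[0, 0, 0], [0, 0, 0], 1]
    - [[0, 0, -0.1], [0, 0, 0], 1]
    - [[0, 0, -0.3], [0, 0, 0], 1]
    - [[0, 0, -0.4], [0, 0, 0], 1]
    - [[0, 0, -0.4], [0, 0, 0], 1]

```text
time_s: 8.88
tool_pos: [0.5009, 0.1736, 0.1741]
ee_rot: [[0.93, -0.324, -0.175], [-0.319, -0.946, 0.057], [-0.184, 0.003, -0.983]]
ft_force: [-0.1, 0.6, 0.4]
grip_width: 0.085
```

```bash
python3 go.py -0.14 0 0.10 0; python3 - <<'E'
from plant import readout,cams
import cv2,numpy as np,pickle
s=readout.state();c=cams.capture("wrist");pickle.dump((s,c),open("w4.pkl","wb"))
cv2.imwrite("pics/w4.png",c["image"][...,::-1])
E
```

```text
t 8.88 now slope u,y,h [-0.09  -0.002  0.1  ] F slope [-0.37  0.5   0.36] w 0.085
shift [-0.667 -0.028  0.007] turn [0.001  0.0033 0.0008]
```

View pics/w4.png

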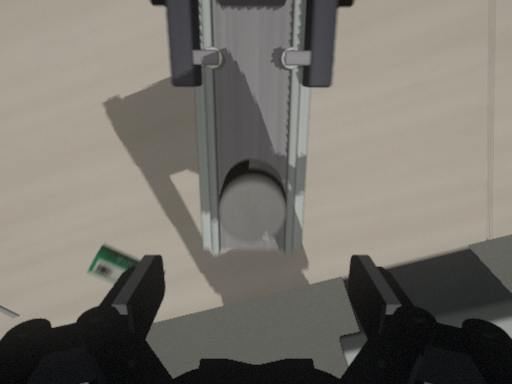

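```bash
python3 - <<'E'
import pickle,numpy as np
from h import *
from go import O,sl,ny,nrm
s,c=pickle.load(open("w4.pkl","rb"));K=c["camera_matrix"];V=wristview(c,s)
def cast(u,v,h):
    o,d=ray(K,V,u,v);t=(h-(o-O)@nrm)/(d@nrm);p=o+t*d-O;return np.round([p@sl,p@ny],4)
for nm,u,v,h in(("cap",253,205.5,.055),("capL",219,205,.055),("capR",287.5,205,.055),("rollL",222,58,.036),("rollR",282,58,.036),("cheekL",188,85,.04),("cheekR",318,85,.04),("endL",209,253,.01),("endR",294,253,.01),("railLin10",216,130,.01),("railRin",288,130,.01),):print(nm,cast(u,v,h))
E
```

```text
cap [-0.0807 -0.0006]
capL [-0.0804  0.0205]
capR [-0.0803 -0.022 ]
rollL [0.0051 0.0177]
rollR [ 0.0052 -0.0176]
cheekL [-0.01    0.0379]
cheekR [-0.0098 -0.0391]
endL [-0.1396  0.0354]
endR [-0.1396 -0.0336]
railLin10 [-0.0406  0.026 ]
railRin [-0.0405 -0.0253]
```

step_arm:
  commands:
    - [[-0.3, 0, -0.1], [0, 0, 0], 1]
    - [[-0.4, 0, 0], [0, 0, 0], -1]
    - [[-0.12, -0.03, 0], [0, 0.028, 0], -1]
    - [[0, 0, 0], [0, 0.028, 0], -1]
    - [[0, 0, 0], [0, 0.028, 0], -1]
    - [[0, 0, 0], [0, 0, 0], -1]
    - [[0, 0, 0], [0, 0, 0], -1]
    - [[0, 0, 0], [0, 0, 0], -1]

```text
time_s: 9.6
tool_pos: [0.4531, 0.1951, 0.2067]
ee_rot: [[0.939, -0.326, 0.107], [-0.325, -0.945, -0.027], [0.11, -0.01, -0.994]]
ft_force: [0.4, -0.8, -0.6]
grip_width: 0.0005
```

```bash
python3 go.py -0.15 0 0.05 15
```

```text
t 9.6 now slope u,y,h [-0.1471  0.0026  0.1231] F slope [ 0.74 -0.58 -0.49] w 0.0005
shift [-0.31   0.044  0.924] turn [-0.0031 -0.0073 -0.0001]
```

step_arm:
  commands:
    - [[-0.15, 0.02, 0.1], [-0.003, -0.006, 0], -1]
    - [[-0.15, 0.02, 0.25], [0, 0, 0], -1]
    - [[0, 0, 0.3], [0, 0, 0], -1]
    - [[0, 0, 0.2], [0, 0, 0], -1]
    - [[0, 0, 0.03], [0, 0, 0], -1]
    - [[0, 0, 0], [0, 0, 0], -1]

```text
time_s: 10.1
tool_pos: [0.4383, 0.1966, 0.1341]
ee_rot: [[0.94, -0.334, 0.073], [-0.333, -0.943, -0.029], [0.078, 0.003, -0.997]]
ft_force: [0.5, -0.4, 0.5]
grip_width: 0.0003
```

```bash
python3 go.py -0.146 0 0.016 15
```

```text
t 10.1 now slope u,y,h [-0.1487 -0.0008  0.0491] F slope [ 0.53 -0.24  0.63] w 0.0003
shift [-0.076 -0.011  0.436] turn [ 0.001   0.0028 -0.0023]
```

step_arm:
  commands:
    - [[-0.04, -0.01, 0.15], [0.001, 0.002, -0.002], -1]
    - [[-0.03, 0, 0.15], [0, 0, 0], -1]
    - [[0, 0, 0.1], [0, 0, 0], -1]
    - [[0, 0, 0.02], [0, 0, 0], -1]
    - [[0, 0, 0], [0, 0, 0], -1]

```text
time_s: 10.52
tool_pos: [0.4391, 0.1976, 0.1022]
ee_rot: [[0.94, -0.331, 0.077], [-0.33, -0.944, -0.027], [0.082, 0.0, -0.997]]
ft_force: [0.4, 0.2, -0.0]
grip_width: 0.0003
```

```bash
python3 go.py -0.115 0 0.016 15
```

```text
t 10.52 now slope u,y,h [-0.1428  0.0004  0.0177] F slope [0.29 0.32 0.04] w 0.0003
shift [0.353 0.003 0.116] turn [ 0.0002  0.0016 -0.0014]
```

step_arm:
  commands:
    - [[0.05, 0, 0.03], [0, 0.001, 0], -1]
    - [[0.052, 0, 0.016], [0, 0, 0], -1]
    - [[0.04, 0, 0.01], [0, 0, 0], -1]
    - [[0.026, 0, 0.007], [0, 0, 0], -1]
    - [[0.026, 0, 0.007], [0, 0, 0], -1]
    - [[0.026, 0, 0.007], [0, 0, 0], -1]
    - [[0.02, 0, 0.005], [0, 0, 0], -1]
    - [[0.02, 0, 0.005], [0, 0, 0], -1]
    - [[0.02, 0, 0.005], [0, 0, 0], -1]
    - [[0.02, 0, 0.005], [0, 0, 0], -1]

```text
time_s: 11.35
tool_pos: [0.4658, 0.1894, 0.0996]
ee_rot: [[0.94, -0.332, 0.085], [-0.33, -0.943, -0.027], [0.09, -0.002, -0.996]]
ft_force: [-1.0, -0.4, 0.3]
grip_width: 0.0
```

```bash
python3 go.py -0.09 0 0.016 15
```

```text
t 11.35 now slope u,y,h [-0.1149  0.0014  0.02  ] F slope [-0.89 -0.76  0.18] w 0.0
shift [0.306 0.017 0.138] turn [-0.0006 -0.0008 -0.0017]
```

step_arm:
  commands:
    - [[0.0, 0.01, 0.03], [0, 0, 0], -1]
    - [[0.0, 0.005, 0.025], [0, 0, -0.001], -1]
    - [[0.02, 0, 0.015], [0, 0, 0], -1]
    - [[0.026, 0, 0.012], [0, 0, 0], -1]
    - [[0.026, 0, 0.012], [0, 0, 0], -1]
    - [[0.026, 0, 0.012], [0, 0, 0], -1]
    - [[0.026, 0, 0.012], [0, 0, 0], -1]
    - [[0.026, 0, 0.012], [0, 0, 0], -1]

```text
time_s: 12.02
tool_pos: [0.477, 0.1841, 0.0897]
ee_rot: [[0.941, -0.328, 0.084], [-0.327, -0.945, -0.027], [0.088, -0.002, -0.996]]
ft_force: [-0.1, 1.2, 1.0]
grip_width: 0.0001
```

```bash
python3 go.py -0.08 0 0.016 15
```

```text
t 12.02 now slope u,y,h [-0.101   0.      0.0124] F slope [-0.66  1.12  0.89] w 0.0001
shift [0.283 0.    0.026] turn [-0.0005 -0.0004 -0.0004]
```

step_arm:
  commands:
    - [[0.026, 0, -0.01], [0, 0, 0], -1]
    - [[0.026, 0, -0.005], [0, 0, 0], -1]
    - [[0.026, 0, 0.007], [0, 0, 0], -1]
    - [[0.026, 0, 0.007], [0, 0, 0], -1]
    - [[0.026, 0, 0.007], [0, 0, 0], -1]
    - [[0.026, 0, 0.007], [0, 0, 0], -1]
    - [[0.026, 0, 0.007], [0, 0, 0], -1]
    - [[0.026, 0, 0.007], [0, 0, 0], -1]

```text
time_s: 12.68
tool_pos: [0.4937, 0.1782, 0.0888]
ee_rot: [[0.941, -0.328, 0.084], [-0.327, -0.945, -0.028], [0.088, -0.002, -0.996]]
ft_force: [-0.8, 0.5, -0.0]
grip_width: 0.0
```

```bash
python3 go.py -0.07 0 0.016 15; python3 - <<'E'
from plant import cams
import cv2,numpy as np
c=cams.capture("wrist")["image"][...,::-1];d=cams.capture("scene")["image"][140:210,110:260,::-1]
o=np.zeros((450,790,3),np.uint8);o[:384,:340]=c[:,90:430];o[:210,340:790]=cv2.resize(d,(450,210),interpolation=cv2.INTER_CUBIC)
cv2.imwrite("pics/w5.png",o)
E
```

```text
t 12.68 now slope u,y,h [-0.0833 -0.0001  0.0146] F slope [-0.94  0.24 -0.21] w 0.0
shift [ 0.177 -0.001  0.028] turn [-0.0004 -0.0004 -0.0005]
```

View pics/w5.png

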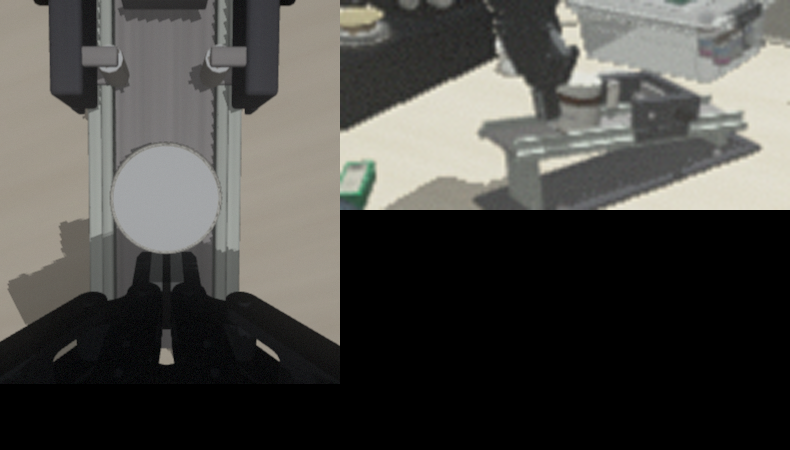

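```bash
cat > jar.py <<'E'
from plant import cams
import cv2,numpy as np
from h import *
from go import O,sl,ny,nrm,now
def cast(K,V,u,v,h):
    o,d=ray(K,V,u,v);p=o+(h-(o-O)@nrm)/(d@nrm)*d-O;return np.round([p@sl,p@ny],4)
s,q=now();c=cams.capture("wrist");K=c["camera_matrix"];V=wristview(c,s)
g=cv2.cvtColor(c["image"],cv2.COLOR_RGB2GRAY)
ci=cv2.HoughCircles(cv2.GaussianBlur(g,(3,3),0),cv2.HOUGH_GRADIENT,1,60,param1=80,param2=20,minRadius=46,maxRadius=64)
print("tcp",np.round(q,4))
for u,v,r in (ci[0][:3] if ci is not None else []): print("px",u,v,r,"cap",cast(K,V,u,v,.055))
for u,v in((192+16,58),(315-16+3,58)): print("roller?",cast(K,V,u,v,.036))
E
python3 jar.py
```

```text
tcp [-0.0832 -0.      0.0146]
px 255.5 196.5 56.8 cap [-0.0508 -0.0004]
roller? [0.0057 0.0194]
roller? [ 0.0056 -0.0198]
```

step_arm:
  commands:
    - [[0.03, 0, 0.007], [0, 0, 0], -1]
    - [[0.03, 0, 0.008], [0, 0, 0], -1]
    - [[0.03, 0, 0.008], [0, 0, 0], -1]
    - [[0.03, 0, 0.008], [0, 0, 0], -1]
    - [[0.03, 0, 0.008], [0, 0, 0], -1]
    - [[0.03, 0, 0.008], [0, 0, 0], -1]
    - [[0.03, 0, 0.008], [0, 0, 0], -1]
    - [[0.03, 0, 0.008], [0, 0, 0], -1]
    - [[0.03, 0, 0.008], [0, 0, 0], -1]
    - [[0.03, 0, 0.008], [0, 0, 0], -1]
    - [[0.03, 0, 0.008], [0, 0, 0], -1]
    - [[0.03, 0, 0.008], [0, 0, 0], -1]

```text
time_s: 13.83
tool_pos: [0.5218, 0.1684, 0.0836]
ee_rot: [[0.941, -0.328, 0.083], [-0.327, -0.945, -0.028], [0.088, -0.001, -0.996]]
ft_force: [0.3, 0.4, 0.2]
grip_width: 0.0005
```

```bash
python3 go.py -0.047 0 0.016 15
```

```text
t 13.83 now slope u,y,h [-0.0532 -0.0001  0.0146] F slope [0.11 0.51 0.2 ] w 0.0005
shift [ 0.085 -0.002  0.003] turn [-0.0004 -0.0002 -0.0004]
```

step_arm:
  commands:
    - [[0.02, 0, 0.004], [0, 0, 0], -1]
    - [[0.02, 0, 0.004], [0, 0, 0], -1]
    - [[0.02, 0, 0.004], [0, 0, 0], -1]
    - [[0.02, 0, 0.004], [0, 0, 0], -1]
    - [[0.015, 0, 0.003], [0, 0, 0], -1]
    - [[0.015, 0, 0.004], [0, 0, 0], -1]

```text
time_s: 14.33
tool_pos: [0.5308, 0.1653, 0.0823]
ee_rot: [[0.941, -0.328, 0.083], [-0.327, -0.945, -0.028], [0.088, -0.001, -0.996]]
ft_force: [-0.1, 1.1, -0.1]
grip_width: -0.0004
```

```bash
python3 go.py -0.04 0 0.016 15
```

```text
t 14.33 now slope u,y,h [-0.0436 -0.0002  0.015 ] F slope [-0.45  1.01 -0.14] w -0.0004
shift [ 0.05  -0.003 -0.001] turn [-0.0004 -0.0002 -0.0005]
```

step_arm:
  commands:
    - [[0.013, 0, 0.003], [0, 0, 0], -1]
    - [[0.013, 0, 0.003], [0, 0, 0], -1]
    - [[0.013, 0, 0.003], [0, 0, 0], -1]
    - [[0.013, 0, 0.003], [0, 0, 0], -1]
    - [[0.013, 0, 0.003], [0, 0, 0], -1]

```text
time_s: 14.75
tool_pos: [0.533, 0.1642, 0.0813]
ee_rot: [[0.941, -0.328, 0.078], [-0.327, -0.945, -0.027], [0.083, -0.0, -0.997]]
ft_force: [-4.2, 1.1, 2.8]
grip_width: 0.0
```

```bash
python3 go.py -0.04 0 0.016 15
```

```text
t 14.75 now slope u,y,h [-0.041  -0.0004  0.0144] F slope [-4.75 -0.35  2.02] w 0.0
shift [ 0.018 -0.006 -0.017] turn [-0.      0.0015 -0.0004]
```

step_arm:
  commands:
    - [[0.02, 0, 0.003], [0, 0, 0], -1]
    - [[0.02, 0, 0.003], [0, 0, 0], -1]
    - [[0.02, 0, 0.003], [0, 0, 0], -1]
    - [[0.02, 0, 0.003], [0, 0, 0], -1]

```text
time_s: 15.08
tool_pos: [0.5375, 0.1623, 0.0806]
ee_rot: [[0.942, -0.327, 0.075], [-0.326, -0.945, -0.027], [0.08, 0.001, -0.997]]
ft_force: [-4.8, 0.5, 2.2]
grip_width: 0.0
```

```bash
python3 go.py -0.03 0 0.016 15
```

```text
t 15.08 now slope u,y,h [-0.036  -0.0008  0.0145] F slope [-5.06 -1.11  1.36] w 0.0
shift [ 0.083 -0.011  0.001] turn [ 0.0003  0.0024 -0.0002]
```

step_arm:
  commands:
    - [[0.02, -0.004, 0.003], [0, 0.001, 0], -1]
    - [[0.02, -0.004, 0.003], [0, 0, 0], -1]
    - [[0.02, 0, 0.004], [0, 0, 0], -1]
    - [[0.016, 0, 0.004], [0, 0, 0], -1]

```text
time_s: 15.42
tool_pos: [0.5444, 0.1605, 0.0795]
ee_rot: [[0.942, -0.328, 0.079], [-0.326, -0.945, -0.028], [0.084, 0.001, -0.996]]
ft_force: [-2.1, 0.8, 0.1]
grip_width: -0.0002
```

```bash
python3 go.py -0.03 0 0.016 15
```

```text
t 15.42 now slope u,y,h [-0.0288 -0.0002  0.0147] F slope [-2.21  0.1  -0.27] w -0.0002
shift [-0.011 -0.003 -0.021] turn [ 0.0003  0.001  -0.0003]
```

step_arm:
  commands:
    - [[0.014, 0, 0.003], [0, 0, 0], -1]
    - [[0.014, 0, 0.003], [0, 0, 0], -1]
    - [[0.014, 0, 0.003], [0, 0, 0], -1]
    - [[0.014, 0, 0.003], [0, 0, 0], -1]

```text
time_s: 15.75
tool_pos: [0.5507, 0.1584, 0.0789]
ee_rot: [[0.941, -0.328, 0.082], [-0.326, -0.945, -0.029], [0.087, 0.0, -0.996]]
ft_force: [-0.7, -0.3, 0.0]
grip_width: 0.0002
```

```bash
python3 go.py -0.02 0 0.016 15
```

```text
t 15.75 now slope u,y,h [-0.0223 -0.0002  0.0152] F slope [-0.55 -0.52 -0.07] w 0.0002
shift [ 0.032 -0.002 -0.002] turn [ 0.0002  0.0001 -0.0003]
```

step_arm:
  commands:
    - [[0.01, 0, 0.003], [0, 0, 0], -1]
    - [[0.01, 0, 0.003], [0, 0, 0], -1]
    - [[0.01, 0, 0.003], [0, 0, 0], -1]
    - [[0, 0, 0], [0, 0, 0], -1]

```text
time_s: 16.08
tool_pos: [0.5557, 0.1572, 0.0793]
ee_rot: [[0.941, -0.328, 0.087], [-0.327, -0.945, -0.029], [0.091, -0.001, -0.996]]
ft_force: [0.2, -0.0, -0.4]
grip_width: -0.0003
```

```bash
python3 go.py -0.02 0 0.016 15; python3 - <<'E'
from plant import cams
import cv2,numpy as np
c=cams.capture("wrist")["image"][...,::-1]
cv2.imwrite("pics/w6.png",cv2.resize(c[0:300,130:390],(520,600),interpolation=cv2.INTER_CUBIC))
E
python3 jar.py
```

```text
t 16.08 now slope u,y,h [-0.0173  0.0003  0.0165] F slope [ 0.21  0.04 -0.34] w -0.0003
shift [-0.037  0.005 -0.002] turn [-0.0003 -0.0014 -0.0005]
tcp [-0.0174  0.0003  0.0165]
px 253.5 194.5 53.5 cap [0.0155 0.0008]
roller? [0.0722 0.0201]
roller? [ 0.0721 -0.0197]
```

View pics/w6.png

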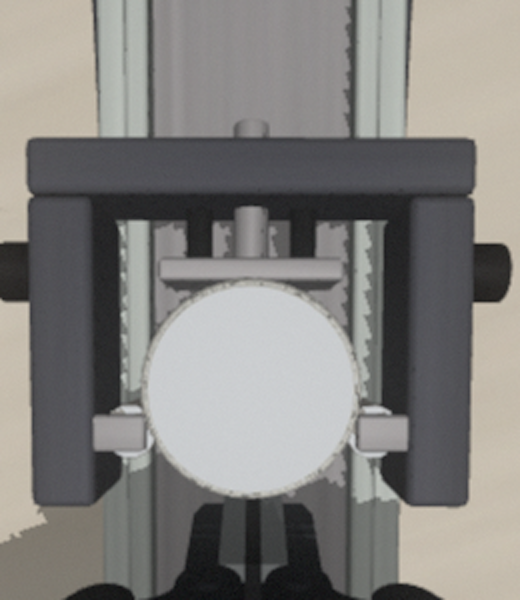

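step_arm:
  commands:
    - [[0.01, 0, 0.005], [0, 0, 0], -1]
    - [[0.008, 0, 0.003], [0, 0, 0], -1]

```text
time_s: 16.35
tool_pos: [0.5567, 0.1569, 0.0789]
ee_rot: [[0.941, -0.328, 0.086], [-0.327, -0.945, -0.029], [0.091, -0.001, -0.996]]
ft_force: [0.0, 0.2, 0.0]
grip_width: -0.0002
```

```bash
python3 go.py -0.017 0 0.016 15
```

```text
t 16.35 now slope u,y,h [-0.0162  0.0003  0.0163] F slope [-0.04  0.23  0.  ] w -0.0002
shift [-0.012  0.005  0.001] turn [-0.0003 -0.0013 -0.0004]
```

step_arm:
  commands:
    - [[0.01, 0, 0.004], [0, 0, 0], -1]
    - [[0.008, 0, 0.003], [0, 0, 0], -1]

```text
time_s: 16.52
tool_pos: [0.5576, 0.1565, 0.0784]
ee_rot: [[0.941, -0.328, 0.085], [-0.327, -0.945, -0.029], [0.09, -0.001, -0.996]]
ft_force: [-2.3, 0.4, 1.9]
grip_width: 0.0001
```

```bash
python3 go.py -0.017 0 0.016 15
```

```text
t 16.52 now slope u,y,h [-0.0152  0.0003  0.016 ] F slope [-2.63 -0.38  1.49] w 0.0001
shift [-0.024  0.004 -0.006] turn [-0.0002 -0.001  -0.0004]
```

step_arm:
  commands:
    - [[0.008, 0, 0.003], [0, 0, 0], -1]

```text
time_s: 16.6
tool_pos: [0.5578, 0.1565, 0.0783]
ee_rot: [[0.941, -0.328, 0.085], [-0.327, -0.945, -0.029], [0.089, -0.001, -0.996]]
ft_force: [-2.5, 1.7, 2.3]
grip_width: -0.0
```

```bash
python3 go.py -0.017 0 0.016 15
```

```text
t 16.6 now slope u,y,h [-0.0149  0.0003  0.0159] F slope [-3.24  0.8   1.79] w -0.0
shift [-0.027  0.005 -0.009] turn [-0.0002 -0.0007 -0.0004]
```

step_arm:
  commands:
    - [[-0.05, 0, -0.013], [0, 0, 0], -1]
    - [[-0.15, 0, -0.05], [0, 0, 0], -1]
    - [[-0.25, 0, -0.1], [0, 0, 0], -1]
    - [[-0.25, 0, -0.15], [0, 0, 0], -1]
    - [[-0.1, 0, -0.4], [0, 0, 0], -1]
    - [[0, 0, -0.4], [0, 0, 0], -1]
    - [[0, 0, -0.4], [0, 0, 0], -1]
    - [[0, 0, -0.2], [0, 0, 0], -1]
    - [[0, 0, 0], [0, 0, 0], -1]

```text
time_s: 17.35
tool_pos: [0.4798, 0.1815, 0.2035]
ee_rot: [[0.942, -0.328, 0.079], [-0.326, -0.945, -0.03], [0.084, 0.002, -0.996]]
ft_force: [0.6, 0.0, -0.3]
grip_width: 0.0
```

```bash
python3 go.py -0.017 0 0.016 15; python3 - <<'E'
from plant import cams
import cv2,numpy as np
c=cams.capture("wrist")["image"][...,::-1];d=cams.capture("scene")["image"][...,::-1];t=cams.capture("top")["image"][...,::-1]
o=np.zeros((600,790,3),np.uint8)
o[:360,:390]=cv2.resize(c[0:240,120:380],(390,360),interpolation=cv2.INTER_CUBIC)
o[:240,395:785]=cv2.resize(d[120:280,150:410],(390,240))
o[365:600,:390]=cv2.resize(t[130:260,160:376],(390,235));o[300:600,395:785]=cv2.resize(d[140:210,170:261],(390,300),interpolation=cv2.INTER_CUBIC)
cv2.imwrite("pics/w7.png",o)
E
python3 jar.py
```

```text
t 17.35 now slope u,y,h [-0.1173 -0.0014  0.1251] F slope [ 0.58  0.2  -0.15] w 0.0
shift [ 0.921 -0.024  1.748] turn [ 0.0007  0.001  -0.0002]
tcp [-0.1176 -0.0026  0.1207]
roller? [0.007  0.0315]
roller? [ 0.0069 -0.0374]
```

View pics/w7.png

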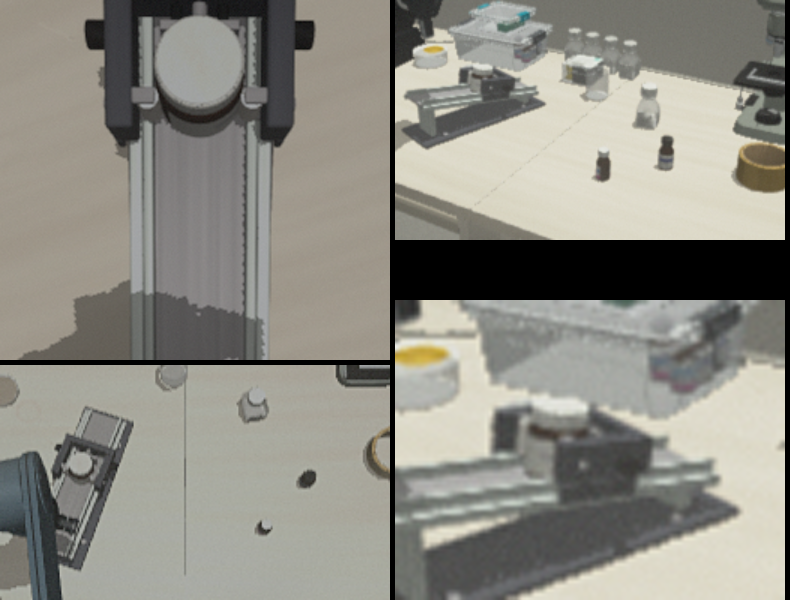

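```bash
python3 - <<'E'
import runpy
g=runpy.run_path("jar.py");c=g["cast"];K,V=g["K"],g["V"]
print("cap",c(K,V,252.7,42.5,.055),"rollers",c(K,V,120+143/1.5,95/1.5,.036),c(K,V,120+256/1.5,95/1.5,.036))
from plant import workorder
workorder.finish_job()
E
```

```text
tcp [-0.1177 -0.0028  0.1199]
px 234.5 33.5 57.9 cap [0.0161 0.0105]
roller? [0.0065 0.031 ]
roller? [ 0.0064 -0.0376]
cap [ 0.0102 -0.0017] rollers [0.0027 0.0257] [ 0.0026 -0.0294]
the job is handed in; nothing more can be done
```

The jar stood on the upper chute, let go, and I then pushed it through the rollers until it rested against the sprung stop plate. The job is handed in at about 17.5 s of the 64 s allowed; no verdict came back.

- **Placing:** I set the jar down tilted to match the 10° floor, with about 5 N at contact. It was released about 86 mm uphill of the chute's middle by the arm's reading, or about 81 mm by the camera.
- **Pushing:** I pushed with shut fingers roughly 15–20 mm above the floor. The readings peaked at about 5 N at the rollers and fell to nearly zero once the jar was past them. A last gentle press read about 3 N, well under the safe 11 N, and then I backed the arm clear.
- **Final pictures:** The jar is upright between the rollers and the stop plate, near the middle line, with nothing touching it. The two slim bottles and the flask look unmoved. The tape is cut off at the edge of the last pictures, and the carton is not in them, so I did not check either one.
- **Position checks:** My last hand-picked measurement puts the jar 7.5 mm past the roller line. With the fingers still behind it, I measured about 10 mm, and 10.3 mm is what I expected for fully home. I put the difference down to camera error of 2–3 mm. The automatic circle finder gave a poor fit on the last picture, so I did not use it.
- **Not measured:** The stop plate's travel has no direct reading. I inferred it from the jar's position and the push force.

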